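# Load the vial rack into the analyser and start its programme

### The arm

A 6-joint arm with a two-finger parallel gripper is mounted at the origin on the work surface. World frame = base frame: x ahead of the robot, y to its left, z up, the work surface at z = 0. Lengths are in mm, angles in rad, forces in N, time in s.
With the tool pointing down it reaches from about 350 to 875 mm from the base axis. Payload 4.2 kg.
Tool frame: the origin (TCP) lies between the finger pads; the fingertips stand 14 mm ahead of it and the grasp point (between the pads) lies 5 mm behind it; z points along the fingers, y is the line along which they close (so a half turn about z gives the same grasp; the last joint's range is limited). The gripper opens to 85 mm and grips with 20 to 120 N. Pads are 22 mm wide; open, the fingers measure 114 mm over their backs; the gripper's body (76 mm by 85 mm) begins 54 mm behind the grasp point. The pads swing forward as they close: fully open they stand 13 mm farther back than shut.
Start: joints at [-0.965, 0.385, 0.008, 0, -1.194, -0.259], TCP at [212.446, -587.764, 245.312] pointing down, gripper open.
Joint ranges: [-3.14, 3.14], [-1.21, 2.06], [-1.07, 1.41], [-3.16, 2.05], [-2.99, -0.16], [-3.1, 3.1]. Speed limits (rad/s): [2.79, 2.79, 3.14, 3.14, 3.14, 3.14].

### API

Orientations are given as a unit quaternion [x, y, z, w].
In Python, from bench import * gives the robot as it stands.
- The arm moves only by the tool carry_out, never from a script. Its argument "motion" is a list of rows, each a list of 7 numbers: the turn, a rotation vector about the tool's x, y, z in rad, then the shift along the tool's x, y, z in mm, then the opening, from -1 (shut) to 1 (fully open), so that 0 is half open. A call has 1 to 5 rows; each row is the pose to reach, as a shift and turn from the pose commanded when the call began, along the tool's axes at that moment; what a row does not reach only later rows make up. A row lasts 1/8 s, in which the tool goes at most 62.5 mm and 10.7 degrees, less where a joint would pass 70% of its speed; a pose out of reach is approached as far as the arm can. A call with a gripper value outside its range is refused whole. The fingers move at their own pace and stop on an object; the grip force is fixed at half the most. Time passes only in rows, so rows that repeat a pose let the fingers close. It gives the time, the measured TCP pose, the force, the opening and the grip force at its end, in the units of the state.
- read_state(): the state, without advancing time (a new reading comes with each control period).
- get_image(name): name is "scene" or "side" or "wrist"; returns a dict with "color" (480x640x3 uint8, blue, green, red), "mtx" (3x3 intrinsics, pixels), "k1" (the pictures are not rectified: a ray, as slopes to the right and down, at radius r is drawn at 1 + k1 r^2 times it, then the intrinsics apply), "position" and "orientation" of the camera in the world. Camera axes: x right, y down, z forward; pixel columns grow to the right and rows downward; lengths in mm; the calibration is good to about 2 mm. A picture is of the moment at which its call begins. There is no depth.
- job_done(): hands the job in; it is judged then, once.
The state is a dict: "clock": time; "joints": joint angles; "joint_vel": joint speeds; "joint_efforts": joint torques, N m; "position": TCP position; "ee_rot": TCP orientation; "contact_force": force on the tool from outside, world axes, zero at the start; "wrist_torque": the same for the moment, N m; "gripper_width": finger opening in mm; "grasp_force": force on a finger pad.
Only numpy, scipy, OpenCV 4.12 (cv2) and the standard library are available. Lean on these libraries where they do the work, as an engineer would, in place of code of your own. Each camera call takes 0.05 s, during which the arm holds its last target. There are 200 camera calls.

### The job

Set the vial rack down inside the analyser's open tray, long side across the tray (do not drop or tip it), and push the tray fully home with the rack in it. Only then press the blue key, then the yellow key, then the green key: one at a time, each all the way down for a moment and let up before the next. Do not press the red key, leave the other things on the bench where they stand, and finish with the tray still home and the robot clear.

Things in the scene. Friction and masses are not known exactly. Their poses are not given: they have to be found in the camera images.
- console: Bench analyser, white box 260 by 260 mm, fixed. Origin: centre of its underside, on the bench; x points away from the operator, z up; front face at x -130. In it an open bay, 180 wide, 90 high, takes the tray. Above it a grey key panel rises from the front edge (x -130, z 100) at 35 degrees from level to x -36, z 166; behind that the top is flat.
- light_bar (a point): Middle of the level light bar, 16 mm thick, that runs along console y over the key panel on two posts (console x -50, z 246 mm; posts at y +-122). A vertical gripper over the keys strikes it: press with the tool tilted 35 degrees, along the panel's normal. Axes as the console's.
- tray (a joint): Slide of the loading tray, in m: 0 fully home in the analyser, about 0.125 pulled out towards the operator (along console -x). Moves with about 2.5 N of friction and stays where it is left.
- tray_floor (a point): Centre of the tray's floor, on its upper surface, 18 mm over the bench; axes parallel to the console's; moves with the tray. The steel floor is 115 (x) by 170 (y) mm, inside rims 6 mm high at the back and both sides (162 mm apart), and the blue front plate at the operator's side.
- tray_front (a point): Middle of the outer (operator's) face of the tray's blue front plate, at z 45 mm; the plate is 180 wide, 12 thick and spans z 8 to 66 mm. Push here along console +x to close the tray; when home this face stands 12 mm in front of the console's front face. Axes as the console's.
- vial_rack: The rack to load: a bare aluminium block 45 (x) by 110 (y) by 32 (z) mm carrying ten small glass vials with dark caps, two rows of five, all fixed in it; cap tops 52 mm above its underside. Mass 0.2 to 0.42 kg. Origin: centre of its underside; grip it across the 45 mm.
- tube_rack: Bystander, loose: white plastic block 55 by 120 by 50 mm with four corked green glass tubes in a row, 106 mm high in all. Origin: centre of its underside. It and the vial rack stand on the left and the right of the tray, either way round.
- amber_bottle: Bystander, loose: amber jar, diameter 60, height 110 mm, black cap. Origin: centre of its underside.
- dish_stack: Bystander, loose: stack of pale Petri dishes, diameter 94, height 62 mm. Origin: centre of its underside.
- key_blue_top (a point): Centre of the top face of the blue key, round, diameter 36 mm, in a black collar of 52 mm; the top stands 18 mm off the panel, 6 mm proud of the collar. z axis: the panel's outward normal (35 degrees from vertical, leaning to console -x). Four keys in one row along console y, 56 mm apart, in any order. Used in this job.
- key_blue (a joint): How far the blue key is pressed, in m: 0 up, 0.006 fully down (about 5 N); it springs back up.
- key_yellow_top (a point): Centre of the top face of the yellow key, round, diameter 36 mm, in a black collar of 52 mm; the top stands 18 mm off the panel, 6 mm proud of the collar. z axis: the panel's outward normal (35 degrees from vertical, leaning to console -x). Four keys in one row along console y, 56 mm apart, in any order. Used in this job.
- key_yellow (a joint): How far the yellow key is pressed, in m: 0 up, 0.006 fully down (about 5 N); it springs back up.
- key_green_top (a point): Centre of the top face of the green key, round, diameter 36 mm, in a black collar of 52 mm; the top stands 18 mm off the panel, 6 mm proud of the collar. z axis: the panel's outward normal (35 degrees from vertical, leaning to console -x). Four keys in one row along console y, 56 mm apart, in any order. Used in this job.
- key_green (a joint): How far the green key is pressed, in m: 0 up, 0.006 fully down (about 5 N); it springs back up.
- key_red_top (a point): Centre of the top face of the red key, round, diameter 36 mm, in a black collar of 52 mm; the top stands 18 mm off the panel, 6 mm proud of the collar. z axis: the panel's outward normal (35 degrees from vertical, leaning to console -x). Four keys in one row along console y, 56 mm apart, in any order. Stop key: not to be pressed.
- key_red (a joint): How far the red key is pressed, in m: 0 up, 0.006 fully down (about 5 N); it springs back up.

How it is judged:
By the outcome, as a careful person would: the job done as asked, in the order asked, and still so for the second after the job is handed in, with the robot touching nothing.
It also fails if it takes over 67 s, if anything falls off the work surface, if the arm or the gripper's body presses on something with over 40 N, if the wrist force passes 120 N, or if a joint passes its speed limit or range.

## Working session

There is one attempt and no reset: what is moved stays moved. The work goes in short steps, Python scripts to look and compute and a tool call to move; the robot and the scene stay as the last step left them, time stands still between calls to the robot, and variables do not carry over. Pictures are saved under pics/ and viewed, at most 10 in all, crops included, and the job is handed in when it is done.

Besides the shell and the picture viewer there is one more tool, called after ">>>" in YAML: its name, and indented under it one key for each argument. carry_out: Moves the arm, as the interface text tells. Its arguments: {"type":"object","properties":{"motion":{"type":"array"}},"required":["motion"]}

```bash
mkdir -p pics; ls
python3 - <<'E'
from bench import *
import cv2
s=read_state();print(s)
for n in("scene","side"):
    g=get_image(n);cv2.imwrite(f"pics/{n}0.png",g["color"]);print(n,g["mtx"],g["k1"],g["position"],g["orientation"])
E
```

```text
pics
{'clock': 0.0, 'joints': array([-9.65401787e-01,  3.85563133e-01,  6.62820569e-03, -5.37053059e-04,
       -1.19394948e+00, -2.58632277e-01]), 'joint_vel': array([ 6.97741117e-04, -1.68967636e-04, -1.29067754e-03,  2.75897642e-05,
        2.98879899e-04, -4.51833133e-04]), 'joint_efforts': array([ 8.12721610e-04, -3.92285621e+01,  1.88398737e+01,  4.18632969e+00,
       -4.72899686e-03,  1.08832282e-05]), 'position': array([ 212.2747643 , -587.26937455,  244.21283723]), 'ee_rot': array([-1.72416076e-01,  9.85023626e-01,  1.05261915e-03, -2.10489968e-04]), 'contact_force': array([-0.09686371,  0.51900586,  0.21946651]), 'wrist_torque': array([-0.01900362,  0.02929683,  0.00688759]), 'grasp_force': 0.0, 'gripper_width': 85.03682750922998}
scene [[436.53674925   0.         326.2271589 ]
 [  0.         436.53674925 240.94849631]
 [  0.           0.           1.        ]] -0.015000231466043354 [1170.43571801  203.02954456  760.51053946] [ 0.53151485  0.75519248 -0.31612874 -0.2173451 ]
side [[554.16090981   0.         319.72735309]
 [  0.         554.16090981 235.47172882]
 [  0.           0.           1.        ]] -0.0816293916420954 [ 441.7369505   772.67538243 1078.32761489] [-0.0974455   0.93471781 -0.34066967  0.02740747]
```

View pics/scene0.png

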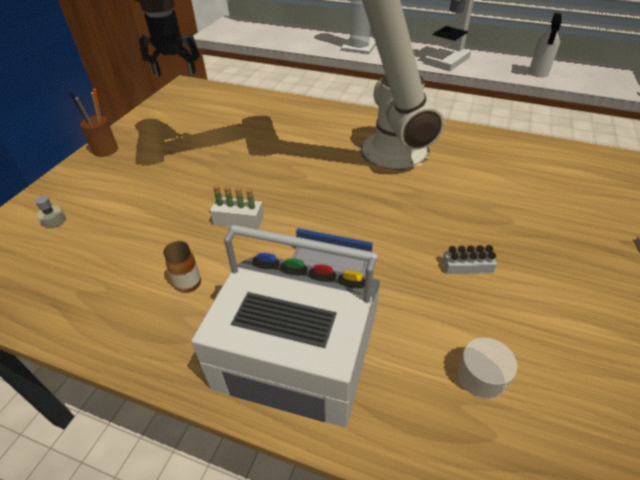

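View pics/side0.png

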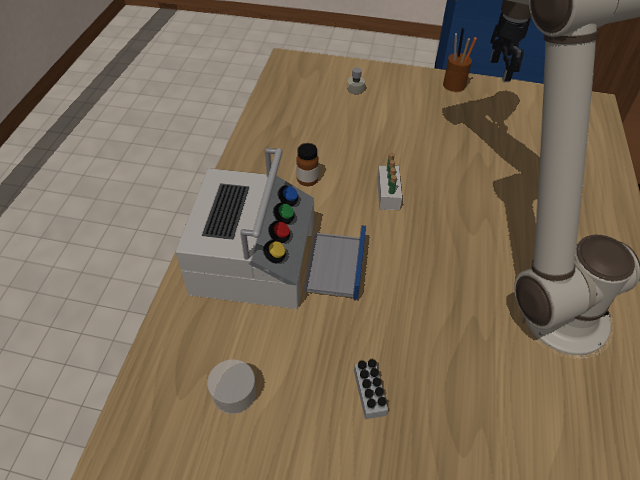

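The scene view shows the console with its key row at (265,259) to (352,278), the vial rack at (470,260) and the tray front at (335,240). In the side view the keys run from (290,195) to (277,251), the rack is at (371,388), and the tray plate runs from (363,228) to (357,298). The key order along the row is blue, green, red, yellow.

```bash
cat > h.py <<'E'
from bench import *
import cv2, numpy as np
from scipy.spatial.transform import Rotation as R
from scipy.optimize import least_squares
def ray(g,px):
    m=g["mtx"]; d=np.array([(px[0]-m[0,2])/m[0,0],(px[1]-m[1,2])/m[1,1]]); u=d.copy()
    for _ in range(8): u=d/(1+g["k1"]*(u@u))
    v=R.from_quat(g["orientation"]).apply([*u,1]); return np.array(g["position"]),v/np.linalg.norm(v)
def proj(g,P):
    c=R.from_quat(g["orientation"]).inv().apply(np.atleast_2d(P)-g["position"]); u=c[:,:2]/c[:,2:]
    u=u*(1+g["k1"]*(u**2).sum(1,keepdims=True)); m=g["mtx"]; return u*[m[0,0],m[1,1]]+[m[0,2],m[1,2]]
def atz(g,px,z):
    p,v=ray(g,px); return p+v*(z-p[2])/v[2]
def tri(ob):
    A=np.zeros((3,3));b=np.zeros(3)
    for g,px in ob:
        p,v=ray(g,px);M=np.eye(3)-np.outer(v,v);A+=M;b+=M@p
    X=np.linalg.solve(A,b); return X,[np.round(proj(g,X)[0]-px,1) for g,px in ob]
def blob(im,box,h,smin=120,vmin=50):
    x0,y0,x1,y1=box;hsv=cv2.cvtColor(im[y0:y1,x0:x1],cv2.COLOR_BGR2HSV)
    H=hsv[...,0].astype(int); dd=np.abs((H-h+90)%180-90)
    m=((dd<10)&(hsv[...,1]>smin)&(hsv[...,2]>vmin)).astype(np.uint8)
    n,l,s,c=cv2.connectedComponentsWithStats(m); k=1+np.argmax(s[1:,4]); return c[k]+[x0,y0],s[k,4]
HUE=dict(blue=112,green=70,red=0,yellow=26)
# key tops in console frame given slot i (-1.5..1.5)
a=np.radians(35); 
def conpt(p,c): # c=(x,y,yaw)
    return R.from_euler('z',c[2]).apply(p)+[c[0],c[1],0]
E
python3 - <<'E'
from h import *
S=get_image("scene");D=get_image("side")
K={}
for k,(a1,b1) in dict(blue=((265,259),(290,195)),green=((293,266),(286,213)),red=((322,271),(280,231)),yellow=((352,278),(277,251))).items():
    o=[]
    for g,c in((S,a1),(D,b1)):
        px,n=blob(g["color"],(c[0]-16,c[1]-12,c[0]+16,c[1]+12),HUE[k]);o.append((g,px));print(k,px,n)
    X,e=tri(o);K[k]=X;print(X.round(1),e)
for n,o in dict(plateL=((297,232),(363,228)),plateR=((371,246),(357,298))).items():
    X,e=tri([(S,o[0]),(D,o[1])]);print(n,X.round(1),e)
A=cv2.resize(S["color"][235:285,435:505],None,fx=5.6,fy=5.6,interpolation=cv2.INTER_CUBIC)
B=cv2.resize(D["color"][350:425,340:405],None,fx=5.6,fy=5.6,interpolation=cv2.INTER_CUBIC)
C=np.zeros((420,760,3),np.uint8);C[:A.shape[0],:A.shape[1]]=A;C[:B.shape[0],395:395+B.shape[1]]=B[:420];cv2.imwrite("pics/c1.png",C)
E
```

```text
blue [266.11111111 257.42735043] 117
blue [289.87654321 193.13580247] 162
[ 677.7 -102.2  151.9] [array([0.1, 0.1]), array([ 0. , -0.1])]
green [296.66666667 261.97916667] 48
green [285.77639752 210.85714286] 161
[672.5 -41.3 156.5] [array([-0.1, -0.1]), array([-0. ,  0.1])]
red [322.83030303 269.54545455] 165
red [281.40740741 229.34391534] 189
[669.9  10.  151.6] [array([-0., -0.]), array([-0.,  0.])]
yellow [352.4375     275.91145833] 192
yellow [276.54976303 249.20379147] 211
[666.4  66.4 151.7] [array([-0., -0.]), array([-0.,  0.])]
plateL [ 500.3 -118.1   53.7] [array([0.1, 0.2]), array([ 0.1, -0.2])]
plateR [479.3  63.6  36.6] [array([3. , 3.7]), array([ 2.5, -4.2])]
```

View pics/c1.png

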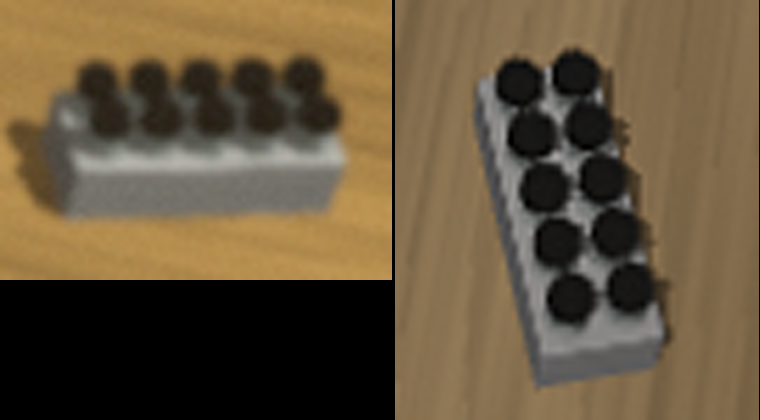

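Run:
```python
from h import *
S=get_image("scene");D=get_image("side")
f=lambda p:(435+p[0]/5.6,235+p[1]/5.6); e=lambda p:(340+(p[0]-395)/5.6,350+p[1]/5.6)
sb=[(97,80),(150,78),(201,80),(253,78),(304,75),(109,117),(161,118),(214,117),(266,117),(318,114)]
db=[(575,72),(589,125),(602,178),(616,231),(630,286),(518,81),(531,133),(544,187),(557,242),(571,297)]
X=np.array([tri([(S,f(a1)),(D,e(b1))])[0] for a1,b1 in zip(sb,db)]);print(X.round(1));print(X.mean(0))
d=X[[4,9]].mean(0)-X[[0,5]].mean(0);print("yaw",np.arctan2(-d[0],d[1]), np.linalg.norm(d[:2])/4)
# block corners z=32 side view, top face front-left.. and base
for n,p,z in(("topnear L",(541,352),32),("topnear R",(662,343),32),("basenear L",(541,386),0),("topfar L",(480,82),32)):print(n,atz(D,e(p),z).round(1))
# console y extents: tray plate top edge z=66
for n,g,p in(("pL",D,(363,228)),("pR",D,(357,298)),("pL",S,(297,232)),("pR",S,(371,246))):print(n,atz(g,p,66).round(1))
# predicted with console yaw
# bystanders
print("tube",atz(D,(390,203),50),"dish",atz(D,(232,383),62))
s=read_state();g=get_image("wrist");print(g["mtx"],g["k1"]);T=R.from_quat(s["ee_rot"]);print(T.inv().apply(g["position"]-s["position"]).round(1),(T.inv()*R.from_quat(g["orientation"])).as_matrix().round(3))
# crop console side
cv2.imwrite("pics/c2.png",cv2.resize(D["color"][140:310,170:380],None,fx=3.5,fy=3.5,interpolation=cv2.INTER_CUBIC))
```

```text
[[426.8 232.7  45.4]
 [418.8 252.8  45.6]
 [411.4 272.2  44.5]
 [403.8 291.8  45.2]
 [396.1 311.3  45.8]
 [446.6 240.4  45.7]
 [438.9 259.9  44.8]
 [431.2 279.8  44.7]
 [423.5 299.4  44.2]
 [415.6 318.9  44.8]]
[421.27019953 275.91275943  45.06434568]
yaw 0.37397789844707546 21.096347094577684
topnear L [422.5 335.3  32. ]
topnear R [381.3 323.5  32. ]
basenear L [420.  334.5   0. ]
topfar L [460.4 236.8  32. ]
pL [ 499.7 -106.9   66. ]
pR [481.8  95.6  66. ]
pL [ 511.6 -113.    66. ]
pR [498.4  59.9  66. ]
tube [ 445.72181131 -219.16203613   50.        ] dish [690.17757215 342.34141464  62.        ]
[[408.53129183   0.         327.13865817]
 [  0.         408.53129183 243.19674616]
 [  0.           0.           1.        ]] -0.07888830369812343
[  72.9   -0.3 -128.3] [[ 0.    -0.958 -0.287]
 [ 1.     0.    -0.   ]
 [ 0.    -0.287  0.958]]
```

View pics/c2.png

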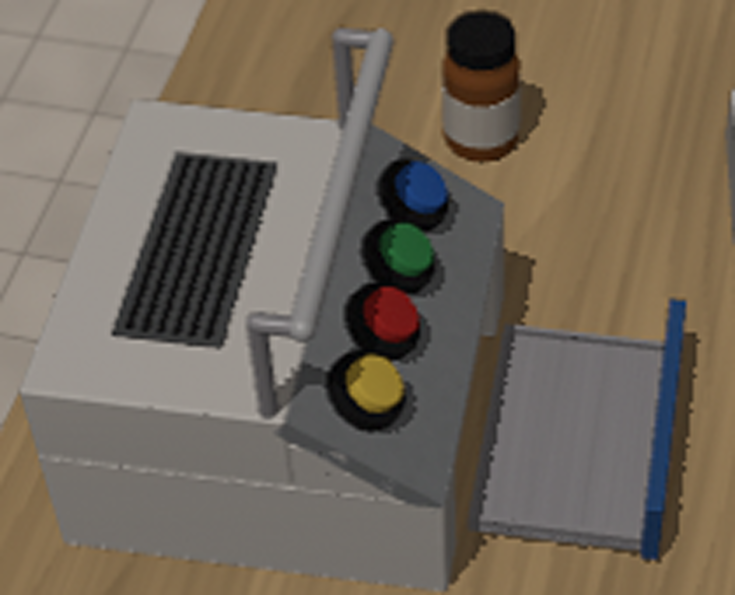

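The crop shows the console's edges, with the front foot at crop pixel (450,588) and the panel front corners at (440,505) and (503,203). The tray plate top lies between (671,299) and (662,512), and the tray is empty. I'll fit the console's pose to these points.

Run:
```python
from h import *
S=get_image("scene");D=get_image("side")
P=np.array([(-130,130,0),(-130,130,100),(-130,-130,100),(-36,130,166),(-36,-130,166),(130,130,166),(130,130,0),(130,-130,166)],float)
U=np.array([(450,588),(440,505),(503,203),(280,432),(370,125),(22,393),(70,545),(135,100)])/3.5+[170,140]
Q=lambda s:np.array([(-142-s,-90,66),(-142-s,90,66),(-130-s,-90,66),(-130-s,90,66)],float)
V=np.array([(684,300),(662,512),(671,299),(646,512)])/3.5+[170,140]
def res(p):
    c=p[:3];r1=proj(D,conpt(P,c))-U;r2=proj(D,conpt(Q(p[3]),c))-V
    r3=proj(S,conpt(Q(p[3])[:2],c))-np.array([(297,232),(371,246)])
    return r1,r2,r3
f=least_squares(lambda p:np.concatenate([r.ravel() for r in res(p)]),[760,0,.07,125],loss='soft_l1',x_scale=[10,10,.05,10])
print(f.x.round(3));[print(r.round(1).tolist()) for r in res(f.x)]
K=np.array([[677.7,-102.2,151.9],[669.9,10.,151.6],[666.4,66.4,151.7]])
print(R.from_euler('z',-f.x[2]).apply(K-[*f.x[:2],0]).round(1))
```

```text
[ 7.48584e+02 -8.70200e+00  6.90000e-02  1.18363e+02]
[[-0.0, 2.0], [2.1, 0.7], [0.9, 0.1], [2.4, -2.2], [-0.2, -1.1], [-1.3, -0.3], [-1.8, 0.5], [-1.2, -0.9]]
[[0.1, -0.3], [-0.2, -0.3], [-1.2, -0.6], [-1.0, -1.0]]
[[1.3, -5.0], [3.3, -4.4]]
[[-77.2 -88.4 151.9]
 [-77.2  24.1 151.6]
 [-76.8  80.6 151.7]]
```

```bash
cat >> h.py <<'E'
def q_of(yang,tilt=0): # tool down with tool y at world angle yang (deg), then tilt about tool x (deg)
    y=np.array([np.cos(np.radians(yang)),np.sin(np.radians(yang)),0]);z=np.array([0,0,-1.]);x=np.cross(y,z)
    return R.from_matrix(np.c_[x,y,z])*R.from_rotvec([np.radians(tilt),0,0])
def rows(targets):
    s=read_state();T=R.from_quat(s["ee_rot"])
    print("at",s["position"].round(1),"clock",round(s["clock"],2),"F",s["contact_force"].round(1),"w",round(s["gripper_width"],1),"j",s["joints"].round(2))
    for p,q in targets:
        print((T.inv()*q).as_rotvec().round(4).tolist(),T.inv().apply(np.array(p)-s["position"]).round(1).tolist())
E
python3 - <<'E'
from h import *
rows([((300,-500,300),q_of(125)),((400,-380,330),q_of(142)),((460,-260,330),q_of(156)),((480,-130,330),q_of(170)),((480,0,330),q_of(184))])
E
```

```text
at [ 212.5 -587.7  245.2] clock 0.45 F [0.1 0.9 0.1] w 85.7 j [-0.97  0.38  0.01 -0.   -1.19 -0.26]
[0.0002, 0.0001, -0.2641] [-112.1, 52.8, -54.8]
[0.0001, 0.0001, -0.5608] [-247.0, 131.6, -84.7]
[0.0001, 0.0001, -0.8051] [-344.2, 224.1, -84.7]
[0.0001, 0.0001, -1.0495] [-407.2, 339.6, -84.7]
[0.0001, 0.0001, -1.2938] [-451.4, 461.8, -84.7]
```

>>> carry_out:
  motion:
    - [0,0,-0.13,-50,25,-30,1]
    - [0,0,-0.26,-100,52,-55,1]
    - [0,0,-0.4,-150,80,-70,1]
    - [0,0,-0.5,-200,105,-80,1]
    - [0,0,-0.56,-247,132,-85,1]

```text
clock: 1.08
position: [401.1, -378.3, 331.3]
ee_rot: [-0.439, 0.898, -0.001, 0.001]
contact_force: [0.5, -0.2, -0.5]
gripper_width: 85.3
grasp_force: 0.0
```

Run:
```python
from h import *
rows([((460,-260,330),q_of(156)),((480,-130,330),q_of(170)),((480,0,330),q_of(184))])
```

```text
at [ 401.1 -378.3  331.3] clock 1.07 F [ 0.5 -0.2 -0.5] w 85.3 j [-0.46  0.21 -0.03  0.   -1.33 -0.2 ]
[-0.0018, 0.0, -0.2427] [-129.5, 26.2, 1.3]
[-0.0019, -0.0002, -0.4871] [-244.3, 90.3, 1.2]
[-0.0018, -0.0004, -0.7314] [-346.9, 170.2, 1.1]
```

>>> carry_out:
  motion:
    - [0,0,-0.12,-60,13,0,1]
    - [0,0,-0.24,-118,26,0,1]
    - [0,0,-0.36,-172,54,0,1]
    - [0,0,-0.49,-225,83,0,1]
    - [0,0,-0.62,-278,114,0,1]

```text
clock: 1.7
position: [481.5, -88.5, 330.6]
ee_rot: [-0.693, 0.721, -0.0, 0.0]
contact_force: [0.7, -0.0, -0.7]
gripper_width: 85.4
grasp_force: 0.0
```

>>> carry_out:
  motion:
    - [0,0,-0.11,-56,-12,0,1]
    - [0,0,-0.11,-76,-20,0,1]
    - [0,0,-0.11,-76,-20,0,1]

```text
clock: 2.08
position: [505.1, -14.4, 330.1]
ee_rot: [0.731, -0.683, -0.0, 0.0]
contact_force: [-0.6, -0.8, 1.1]
gripper_width: 85.5
grasp_force: 0.0
```

Run:
```python
from h import *
g=get_image("wrist");cv2.imwrite("pics/w1.png",g["color"])
np.save("w1.npy",g,allow_pickle=True)
rows([((421,276,200),q_of(201.4))])
```

```text
at [504.8 -15.4 330.2] clock 2.12 F [-0.2 -0.1 -0.5] w 85.1 j [ 0.29  0.13 -0.13  0.   -1.31 -0.23]
[0.0006, -0.0001, -0.3074] [-296.3, 64.3, 130.1]
```

View pics/w1.png

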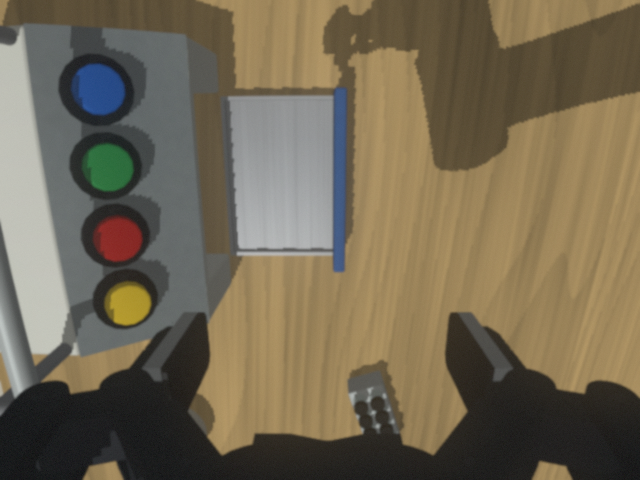

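The wrist view shows the keys at (100,90), (108,167), (119,239) and (128,303), and the plate top edge from (346,87) to (344,272). The panel corners are at (187,35), (25,24) and (79,355). I'll refit with these points.

Run:
```python
from h import *
W=np.load("w1.npy",allow_pickle=True).item();D=get_image("side");S=get_image("scene")
a=np.radians(35);t=np.array([np.cos(a),0,np.sin(a)]);n=np.array([-np.sin(a),0,np.cos(a)])
def keys(u): return np.array([np.array([-130,0,100])+u*t+18*n+[0,y,0] for y in(-84,-28,28,84)])
P=np.array([(-130,-130,100),(-36,-130,166),(-36,130,166),(-130,130,100)],float)
PW=np.array([(187,35),(25,24),(79,355),(209,310)],float)
P2=np.array([(-130,130,0),(-130,-130,100),(-36,-130,166),(130,130,166),(130,130,0),(130,-130,166)],float)
PD=np.array([(450,588),(503,203),(370,125),(22,393),(70,545),(135,100)])/3.5+[170,140]
KW=np.array([blob(W["color"],(c[0]-35,c[1]-33,c[0]+35,c[1]+33),HUE[k])[0] for k,c in zip(("blue","green","red","yellow"),((100,90),(108,167),(119,239),(128,303)))])
KD=np.array([(289.9,193.1),(285.8,210.9),(281.4,229.3),(276.5,249.2)])
Q=lambda s:np.array([(-142-s,-90,66),(-142-s,90,66),(-130-s,-90,66),(-130-s,90,66)],float)
QW=np.array([(346,87),(345,272),(334,88),(334,272)],float)
QD=np.array([(684,300),(662,512),(671,299),(646,512)])/3.5+[170,140]
def res(p):
    c=p[:3];s,u=p[3:]
    return [proj(W,conpt(P,c))-PW,proj(D,conpt(P2,c))-PD,proj(W,conpt(keys(u),c))-KW,proj(D,conpt(keys(u),c))-KD,proj(W,conpt(Q(s),c))-QW,proj(D,conpt(Q(s),c))-QD]
f=least_squares(lambda p:np.concatenate([r.ravel() for r in res(p)]),[750,-10,.07,120,60],loss='soft_l1',x_scale=[10,10,.05,10,10])
c=f.x[:3];s,u=f.x[3:];print(f.x.round(3));[print(r.round(1).tolist()) for r in res(f.x)]
print("keys world",conpt(keys(u),c).round(1))
for k in range(4):print(tri([(W,KW[k]),(D,KD[k])])[0].round(1))
print("floor c",conpt(np.array([-72.5-s,0,18]),c), [atz(W,p,24).round(1) for p in((230,97),(238,252))])
# plate heights by triangulation
for i in range(2):print("plate",tri([(W,QW[i]),(D,QD[i])]))
np.save("con.npy",f.x)
```

```text
[ 7.50828e+02 -1.25030e+01  6.50000e-02  1.21337e+02  7.28530e+01]
[[-0.4, -0.9], [-0.7, -1.4], [1.8, 2.4], [0.7, 12.9]]
[[-0.9, 0.6], [0.5, -0.9], [-0.5, -2.3], [-1.8, -2.1], [-2.3, -1.3], [-1.3, -2.3]]
[[0.3, 0.2], [-0.9, 0.5], [0.2, 0.6], [0.4, 1.1]]
[[0.7, -1.1], [0.6, -1.4], [0.5, -1.2], [0.7, -1.4]]
[[1.4, 0.2], [-0.3, 1.0], [0.2, -0.9], [-1.0, 1.0]]
[[0.7, -1.2], [0.2, -1.4], [-0.5, -1.4], [-0.6, -2.0]]
keys world [[ 675.8 -101.6  156.5]
 [ 672.2  -45.7  156.5]
 [ 668.5   10.2  156.5]
 [ 664.9   66.1  156.5]]
[ 677.9 -101.8  152.4]
[673.7 -45.4 152. ]
[670.   10.8 153.2]
[666.6  66.9 152.8]
floor c [557.40404329 -25.14330135  18.        ] [array([ 610.5, -106. ,   24. ]), array([600.5,  59.1,  24. ])]
plate (array([ 495.16655058, -119.9597237 ,   60.80777758]), [array([-0.2,  0. ]), array([0.1, 0. ])])
plate (array([481.98620561,  60.74167839,  61.49827215]), [array([-0.3,  0. ]), array([0.1, 0. ])])
```

Run:
```python
from h import *
rows([((430,170,330),q_of(193)),((390,355,250),q_of(201.4))])
```

```text
at [504.5 -16.4 330.3] clock 2.23 F [-0.1 -0.7  0.3] w 85.0 j [ 0.29  0.13 -0.13  0.   -1.31 -0.23]
[0.0003, -0.0002, -0.1625] [-190.8, 62.4, 0.3]
[0.0004, -0.0002, -0.3091] [-378.0, 90.4, 80.2]
```

>>> carry_out:
  motion:
    - [0,0,-0.05,-57,18,0,1]
    - [0,0,-0.1,-114,37,0,1]
    - [0,0,-0.16,-172,55,5,1]
    - [0,0,-0.2,-228,65,20,1]
    - [0,0,-0.25,-285,75,40,1]

```text
clock: 2.85
position: [411.1, 264.6, 290.9]
ee_rot: [0.809, -0.587, 0.0, -0.001]
contact_force: [1.6, 0.3, -0.5]
gripper_width: 85.0
grasp_force: 0.0
```

>>> carry_out:
  motion:
    - [0,0,-0.06,-45,-8,20,1]
    - [0,0,-0.06,-90,-16,40,1]
    - [0,0,-0.06,-90,-16,40,1]
    - [0,0,-0.06,-90,-16,40,1]

```text
clock: 3.35
position: [399.0, 353.5, 250.5]
ee_rot: [0.826, -0.563, 0.0, 0.0]
contact_force: [0.7, -1.6, 1.2]
gripper_width: 85.3
grasp_force: 0.0
```

Run:
```python
from h import *
g=get_image("wrist");cv2.imwrite("pics/w2.png",g["color"]);np.save("w2.npy",g,allow_pickle=True)
rows([((421,276,150),q_of(201.4)),((421,276,16),q_of(201.4))])
z=np.array([0,0,1]);q=R.from_euler('z',.374)
print(proj(g,q.apply([[22.5,55,32],[22.5,-55,32],[-22.5,-55,32],[-22.5,55,32]])+[421,276,0]).round(1))
```

```text
at [399.1 353.4 251. ] clock 3.4 F [ 0.5 -0.5 -0.1] w 85.4 j [ 1.03  0.22 -0.21  0.   -1.14 -0.66]
[-0.0008, 0.0002, 0.0006] [80.0, 7.9, 100.9]
[-0.0008, 0.0002, 0.0006] [80.1, 8.0, 234.9]
[[310.1 180.5]
 [308.8  41.4]
 [366.   41.6]
 [363.1 180.6]]
```

View pics/w2.png

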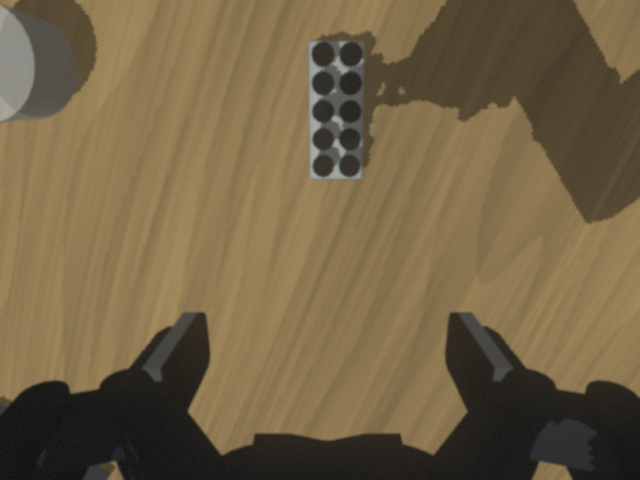

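The rack's top face spans columns 309–363 and rows 41–180, matching the prediction to about 1–2 px, and the yaw is right. I'll go down and grip.

>>> carry_out:
  motion:
    - [0,0,0,40,4,40,1]
    - [0,0,0,80,8,80,1]
    - [0,0,0,80,8,120,1]
    - [0,0,0,80,8,160,1]
    - [0,0,0,80,8,195,1]

```text
clock: 4.03
position: [421.2, 276.0, 55.3]
ee_rot: [0.826, -0.564, 0.0, -0.001]
contact_force: [0.2, 0.8, -0.4]
gripper_width: 85.5
grasp_force: 0.0
```

>>> carry_out:
  motion:
    - [0,0,0,0,0,20,1]
    - [0,0,0,0,0,40,1]
    - [0,0,0,0,0,40,1]

```text
clock: 4.4
position: [420.5, 275.7, 15.1]
ee_rot: [0.826, -0.563, -0.0, 0.001]
contact_force: [-0.9, -0.4, -0.3]
gripper_width: 85.4
grasp_force: 0.0
```

>>> carry_out:
  motion:
    - [0,0,0,0,0,0,-0.5]
    - [0,0,0,0,0,0,-0.5]
    - [0,0,0,0,0,0,-0.5]
    - [0,0,0,0,0,0,-0.5]
    - [0,0,0,0,0,0,-0.5]

```text
clock: 5.03
position: [421.1, 277.8, 16.7]
ee_rot: [0.827, -0.562, 0.0, -0.001]
contact_force: [1.2, -1.1, 7.1]
gripper_width: 44.1
grasp_force: 62.3
```

>>> carry_out:
  motion:
    - [0,0,0,0,0,-20,-0.5]
    - [0,0,0,0,0,-60,-0.5]
    - [0,0,0,0,0,-100,-0.5]
    - [0,0,0,0,0,-130,-0.5]
    - [0,0,0,0,0,-130,-0.5]

```text
clock: 5.65
position: [420.9, 278.1, 147.4]
ee_rot: [0.827, -0.562, 0.0, -0.003]
contact_force: [0.4, -0.8, -3.0]
gripper_width: 44.1
grasp_force: 62.1
```

Run:
```python
from h import *
rows([((553,-25,150),q_of(183.7))])
```

```text
at [420.9 278.1 147.4] clock 5.65 F [ 0.4 -0.8 -3. ] w 44.1 j [ 0.91  0.28 -0.42 -0.   -0.86 -0.53]
[-0.0043, 0.0036, 0.3116] [330.5, -11.5, -3.5]
```

>>> carry_out:
  motion:
    - [0,0,0.03,25,0,0,-0.5]
    - [0,0,0.09,65,0,0,-0.5]
    - [0,0,0.15,110,0,0,-0.5]
    - [0,0,0.21,155,-4,0,-0.5]
    - [0,0,0.25,200,-6,0,-0.5]

```text
clock: 6.28
position: [498.6, 91.7, 143.4]
ee_rot: [0.75, -0.662, -0.001, 0.001]
contact_force: [0.5, 0.8, -3.2]
gripper_width: 43.9
grasp_force: 62.0
```

Run:
```python
from h import *
rows([((553,-25,140),q_of(183.7))])
```

```text
at [498.6  91.7 143.4] clock 6.28 F [ 0.5  0.8 -3.2] w 43.9 j [ 0.5   0.29 -0.42 -0.   -0.87 -0.38]
[0.0035, -0.0007, 0.0598] [122.6, -39.6, 3.3]
```

>>> carry_out:
  motion:
    - [0.002,0,0.03,40,-13,0,-0.5]
    - [0.003,0,0.06,80,-26,0,-0.5]
    - [0.003,0,0.06,110,-36,0,-0.5]
    - [0.003,0,0.06,123,-40,0,-0.5]
    - [0.003,0,0.06,123,-40,0,-0.5]

```text
clock: 6.9
position: [553.7, -24.1, 143.9]
ee_rot: [0.729, -0.684, 0.0, -0.0]
contact_force: [-0.3, 0.4, -2.8]
gripper_width: 44.3
grasp_force: 62.0
```

Run:
```python
from h import *
rows([((553,-25,60),q_of(183.7))])
g=get_image("wrist");D=get_image("side")
C=np.hstack([cv2.resize(g["color"],(500,375)),cv2.resize(D["color"][190:315,280:380],(300,375),interpolation=cv2.INTER_CUBIC)])
cv2.imwrite("pics/p1.png",C)
```

```text
at [553.7 -24.1 143.9] clock 6.9 F [-0.3  0.4 -2.8] w 44.3 j [ 0.25  0.36 -0.31 -0.   -0.9  -0.18]
[-0.0002, 0.0001, -0.0002] [0.8, 0.7, 83.9]
```

View pics/p1.png

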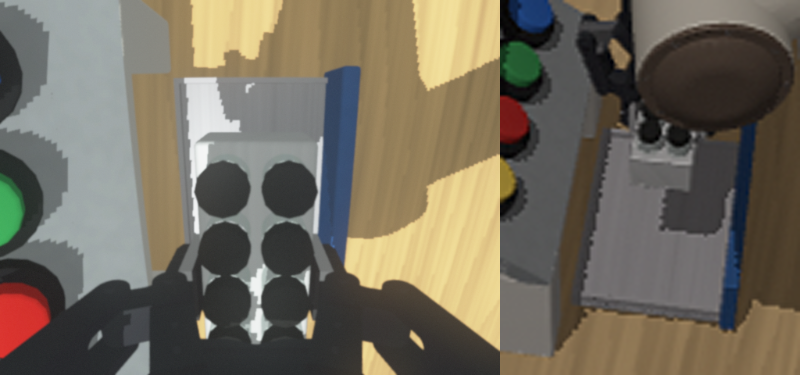

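The wrist view shows the rack square to the tray. The tray's -y end lies between (182,80) and (325,80) in the picture, so I'll compute the centring from those two points.

Run:
```python
from h import *
g=get_image("wrist")
for p,z in(((182,80),24),((325,80),24),((347,68),66),((359,69),66)):print(p,atz(g,np.array(p)*1.28,z).round(1))
```

```text
(182, 80) [ 614.6 -103.8   24. ]
(325, 80) [ 508.  -110.8   24. ]
(347, 68) [ 503.7 -116.5   66. ]
(359, 69) [ 496.1 -116.6   66. ]
```

>>> carry_out:
  motion:
    - [0,0,0,0,0,20,-0.5]
    - [0,0,0,0,0,50,-0.5]
    - [0,0,0,0,0,80,-0.5]
    - [0,0,0,0,0,100,-0.5]
    - [0,0,0,0,0,104,-0.5]

```text
clock: 7.68
position: [553.7, -22.8, 40.2]
ee_rot: [0.731, -0.683, 0.0, 0.0]
contact_force: [0.0, 0.2, -2.5]
gripper_width: 44.0
grasp_force: 61.9
```

>>> carry_out:
  motion:
    - [0,0,0,0,0,1,-0.5]
    - [0,0,0,0,0,2,-0.5]
    - [0,0,0,0,0,3,-0.5]
    - [0,0,0,0,0,4,-0.5]
    - [0,0,0,0,0,4,-0.5]

```text
clock: 8.3
position: [554.7, -23.7, 37.4]
ee_rot: [0.73, -0.683, 0.001, -0.001]
contact_force: [0.4, 0.6, -1.3]
gripper_width: 43.8
grasp_force: 61.9
```

>>> carry_out:
  motion:
    - [0,0,0,0,0,1,-0.5]
    - [0,0,0,0,0,1.5,-0.5]
    - [0,0,0,0,0,2,-0.5]
    - [0,0,0,0,0,2,-0.5]

```text
clock: 8.8
position: [554.7, -23.6, 35.2]
ee_rot: [0.73, -0.683, 0.001, -0.001]
contact_force: [1.0, 0.5, -2.9]
gripper_width: 44.4
grasp_force: 61.9
```

>>> carry_out:
  motion:
    - [0,0,0,0,0,0.7,-0.5]
    - [0,0,0,0,0,1.4,-0.5]
    - [0,0,0,0,0,1.8,-0.5]
    - [0,0,0,0,0,1.8,-0.5]

```text
clock: 9.3
position: [555.0, -23.6, 34.7]
ee_rot: [0.73, -0.683, 0.001, -0.001]
contact_force: [-2.5, 0.9, 6.4]
gripper_width: 44.2
grasp_force: 63.1
```

>>> carry_out:
  motion:
    - [0,0,0,0,0,0,0.2]
    - [0,0,0,0,0,0,0.35]
    - [0,0,0,0,0,0,0.4]
    - [0,0,0,0,0,0,0.4]
    - [0,0,0,0,0,0,0.4]

```text
clock: 9.93
position: [554.8, -23.6, 33.5]
ee_rot: [0.73, -0.683, 0.001, -0.001]
contact_force: [-0.7, 0.1, 0.2]
gripper_width: 59.5
grasp_force: 0.0
```

>>> carry_out:
  motion:
    - [0,0,0,0,0,-15,0.4]
    - [0,0,0,0,0,-50,0.4]
    - [0,0,0,0,0,-100,0.4]
    - [0,0,0,0,0,-150,0.4]
    - [0,0,0,0,0,-160,0.4]

```text
clock: 10.55
position: [556.4, -23.4, 199.0]
ee_rot: [0.73, -0.683, 0.004, -0.005]
contact_force: [0.4, 0.4, -0.6]
gripper_width: 59.9
grasp_force: 0.0
```

Run:
```python
from h import *
x=np.load("con.npy");c=x[:3];s=x[3]
yaw=np.degrees(c[2]);print(yaw)
f=conpt(np.array([-142-s,0,45]),c);fx=np.array([np.cos(c[2]),np.sin(c[2]),0])
print("face",f)
tip=f-fx*50; q=q_of(180+yaw,35); tcp=tip*[1,1,0]+[0,0,37]-14*q.apply([0,0,1]);print(tcp)
rows([((420,-34,190),q_of(180+yaw,20)),(tcp,q)])
g=get_image("wrist");D=get_image("side")
C=np.hstack([cv2.resize(g["color"],(500,375)),cv2.resize(D["color"][190:315,280:380],(300,375),interpolation=cv2.INTER_CUBIC)])
cv2.imwrite("pics/p2.png",C)
```

```text
3.7389624133646517
face [488.05197375 -29.67545878  45.        ]
[430.1454204  -33.45965178  48.46812862]
at [556.4 -23.4 199. ] clock 10.55 F [ 0.4  0.4 -0.6] w 59.9 j [ 0.25  0.3  -0.24  0.   -1.02 -0.18]
[0.3364, 0.0011, 0.0012] [1.5, 136.9, 7.2]
[0.5982, 0.0013, 0.0011] [1.7, 128.5, 148.9]
```

View pics/p2.png

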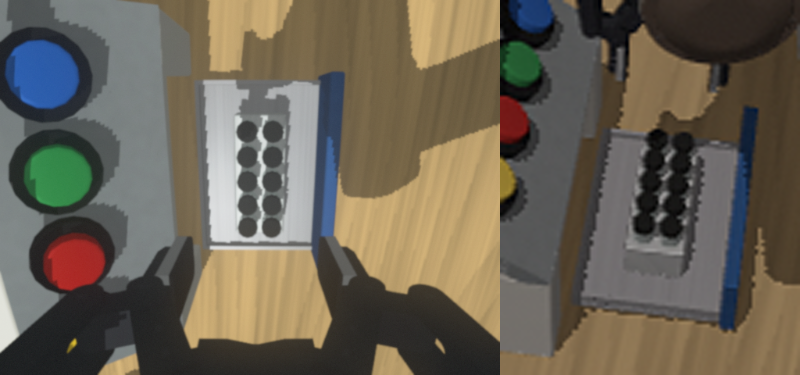

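The rack stands squarely on the tray floor. Next I'll back off and tilt for the push.

>>> carry_out:
  motion:
    - [0.15,0,0,1,40,0,-1]
    - [0.3,0,0,1,80,0,-1]
    - [0.45,0,0,1,120,0,-1]
    - [0.6,0,0,1,130,20,-1]
    - [0.6,0,0,1,130,50,-1]

```text
clock: 11.28
position: [414.5, -42.1, 203.3]
ee_rot: [0.705, -0.656, 0.178, -0.203]
contact_force: [0.3, -1.3, -1.3]
gripper_width: 0.1
grasp_force: 0.0
```

Run:
```python
from h import *
q=q_of(183.74,35); rows([((430,-33.5,60),q),((430,-33.5,48.5),q)])
W=get_image("wrist");D=get_image("side");cv2.imwrite("pics/x.png",W["color"])
```

```text
at [414.5 -42.1 203.3] clock 11.28 F [ 0.3 -1.3 -1.3] w 0.1 j [ 0.28 -0.17 -1.07  0.63 -0.16 -0.8 ]
[0.0631, 0.0192, 0.0015] [-5.2, 60.9, 130.8]
[0.0631, 0.0192, 0.0015] [-5.0, 66.9, 140.6]
```

The wrist is at its range limit here (j5 -0.16, j3 -1.07), so I'll use a smaller tilt of about 18° for the push.

Run:
```python
from h import *
q=q_of(183.74,18); rows([((430,-33.5,140),q),((440,-33,52),q)])
```

```text
at [413.6 -42.3 200. ] clock 11.38 F [-0.8  0.9  0.1] w -0.1 j [ 0.28 -0.16 -1.07  0.62 -0.16 -0.8 ]
[-0.2261, 0.0187, 0.0018] [-6.6, 16.4, 60.3]
[-0.2261, 0.0187, 0.0018] [-4.9, 53.0, 140.9]
```

>>> carry_out:
  motion:
    - [-0.11,0.01,0,-3,8,30,-1]
    - [-0.226,0.019,0.002,-6,16,60,-1]
    - [-0.226,0.019,0.002,-6,16,60,-1]

```text
clock: 11.75
position: [432.2, -32.6, 138.4]
ee_rot: [0.722, -0.675, 0.106, -0.112]
contact_force: [0.2, 0.1, 1.3]
gripper_width: 0.1
grasp_force: 0.0
```

Run:
```python
from h import *
q=q_of(183.74,18); rows([((440,-33,100),q),((440,-33,52),q)])
```

```text
at [432.2 -32.6 138.4] clock 11.75 F [0.2 0.1 1.3] w 0.1 j [ 0.35  0.05 -0.89  0.26 -0.34 -0.52]
[0.0046, -0.0013, 0.002] [0.9, 4.3, 38.9]
[0.0046, -0.0013, 0.002] [0.8, 18.9, 84.6]
```

>>> carry_out:
  motion:
    - [0,0,0,0,2,20,-1]
    - [0,0,0,1,4,39,-1]
    - [0,0,0,1,12,62,-1]
    - [0,0,0,1,19,84,-1]
    - [0,0,0,1,19,84,-1]

```text
clock: 12.38
position: [444.6, -41.5, 73.6]
ee_rot: [0.724, -0.675, 0.088, -0.111]
contact_force: [0.2, 0.9, 0.7]
gripper_width: -0.0
grasp_force: 0.0
```

Run:
```python
from h import *
c=np.load("con.npy")[:3];q=q_of(183.74,18);fx=np.array([np.cos(c[2]),np.sin(c[2]),0])
p=read_state()["position"];rows([(p+fx*d+[0,0,50-p[2]],q) for d in(20,60,100,140)])
```

```text
at [444.6 -41.5  73.6] clock 12.38 F [0.2 0.9 0.7] w -0.0 j [ 0.29  0.22 -0.91  0.24 -0.16 -0.45]
[0.0308, 0.0246, 0.0003] [0.7, -12.6, 28.2]
[0.0308, 0.0246, 0.0003] [1.0, -51.0, 39.4]
[0.0308, 0.0246, 0.0003] [1.3, -89.4, 50.6]
[0.0308, 0.0246, 0.0003] [1.6, -127.8, 61.7]
```

Run:
```python
from h import *
rows([((445,-33,75),q_of(183.74,2)),((445,-33,55),q_of(183.74,2))])
```

```text
at [444.6 -41.5  73.6] clock 12.38 F [0.2 0.9 0.7] w -0.0 j [ 0.29  0.22 -0.91  0.24 -0.16 -0.45]
[-0.2484, 0.0244, 0.0037] [-8.4, -1.3, -0.9]
[-0.2484, 0.0244, 0.0037] [-8.0, 4.3, 18.3]
```

>>> carry_out:
  motion:
    - [-0.12,0.012,0.002,-4,0,0,-1]
    - [-0.248,0.024,0.004,-8,0,0,-1]
    - [-0.248,0.024,0.004,-8,2,10,-1]
    - [-0.248,0.024,0.004,-8,4,18,-1]
    - [-0.248,0.024,0.004,-8,4,18,-1]

```text
clock: 13.0
position: [443.5, -33.4, 55.0]
ee_rot: [0.73, -0.683, 0.012, -0.012]
contact_force: [-0.2, -0.1, 0.6]
gripper_width: 0.2
grasp_force: 0.0
```

Run:
```python
from h import *
c=np.load("con.npy")[:3];fx=np.array([np.cos(c[2]),np.sin(c[2]),0])
p=np.array([445,-33,53.]);rows([(p+fx*d,q_of(183.74,t)) for d,t in((20,2),(50,5),(80,10),(110,14),(140,18))])
```

```text
at [443.5 -33.4  55. ] clock 13.0 F [-0.2 -0.1  0.6] w 0.2 j [ 0.3   0.33 -0.69  0.02 -0.52 -0.25]
[0.0006, -0.0002, 0.0005] [-0.3, -21.4, 2.7]
[0.0529, -0.0002, 0.0005] [-0.3, -51.4, 3.8]
[0.1402, -0.0002, 0.0005] [-0.3, -81.4, 4.8]
[0.21, -0.0002, 0.0005] [-0.3, -111.4, 5.8]
[0.2798, -0.0001, 0.0005] [-0.3, -141.4, 6.9]
```

>>> carry_out:
  motion:
    - [0,0,0,0,-10,1,-1]
    - [0.01,0,0,0,-18,2,-1]
    - [0.02,0,0,0,-26,3,-1]
    - [0.03,0,0,0,-34,3,-1]
    - [0.05,0,0,0,-44,3,-1]

```text
clock: 13.62
position: [488.7, -29.9, 54.0]
ee_rot: [0.729, -0.683, 0.029, -0.031]
contact_force: [-3.5, 0.8, -3.0]
gripper_width: -0.3
grasp_force: 1.6
```

>>> carry_out:
  motion:
    - [0.03,0,0,0,-10,-1,-1]
    - [0.06,0,0,0,-21,-1,-1]
    - [0.09,0,0,0,-32,-1,-1]
    - [0.12,0,0,0,-43,-1,-1]
    - [0.14,0,0,0,-54,-1,-1]

```text
clock: 14.25
position: [543.8, -26.1, 60.4]
ee_rot: [0.725, -0.679, 0.078, -0.083]
contact_force: [-3.5, 0.4, -2.5]
gripper_width: -0.2
grasp_force: 1.6
```

Run:
```python
from h import *
c=np.load("con.npy")[:3];fx=np.array([np.cos(c[2]),np.sin(c[2]),0])
p=np.array([445,-33,53.]);rows([(p+fx*d,q_of(183.74,t)) for d,t in((110,14),(120,18),(130,18),(140,18))])
```

```text
at [543.8 -26.1  60.4] clock 14.25 F [-3.5  0.4 -2.5] w -0.2 j [ 0.27  0.39 -0.63  0.14 -0.33 -0.33]
[0.0161, 0.001, 0.0008] [0.4, -9.0, 9.7]
[0.086, 0.001, 0.0007] [0.4, -18.7, 11.9]
[0.086, 0.001, 0.0007] [0.5, -28.5, 14.2]
[0.086, 0.001, 0.0007] [0.5, -38.2, 16.5]
```

>>> carry_out:
  motion:
    - [0.02,0,0,0,-10,2.5,-1]
    - [0.04,0,0,0,-20,5,-1]
    - [0.06,0,0,0,-30,7.5,-1]
    - [0.08,0,0,0,-38,9.5,-1]
    - [0.08,0,0,0,-43,10.5,-1]

```text
clock: 14.88
position: [588.0, -23.1, 59.9]
ee_rot: [0.722, -0.675, 0.104, -0.112]
contact_force: [-3.5, 0.6, -1.4]
gripper_width: -0.0
grasp_force: 1.4
```

Run:
```python
from h import *
c=np.load("con.npy")[:3];fx=np.array([np.cos(c[2]),np.sin(c[2]),0])
p=read_state()["position"];rows([(p+fx*d,q_of(183.74,20)) for d in(10,20,30)])
S=get_image("scene");D=get_image("side")
C=np.hstack([cv2.resize(D["color"][150:310,180:380],(500,400),interpolation=cv2.INTER_CUBIC),cv2.resize(S["color"][200:320,260:350],(300,400),interpolation=cv2.INTER_CUBIC)]);cv2.imwrite("pics/p3.png",C)
```

```text
at [588.  -23.1  59.9] clock 14.88 F [-3.5  0.6 -1.4] w -0.0 j [ 0.26  0.42 -0.62  0.25 -0.23 -0.42]
[0.0413, 0.0013, 0.0013] [0.0, -9.5, 3.0]
[0.0413, 0.0013, 0.0013] [0.0, -19.1, 6.1]
[0.0413, 0.0013, 0.0013] [0.1, -28.6, 9.1]
```

View pics/p3.png

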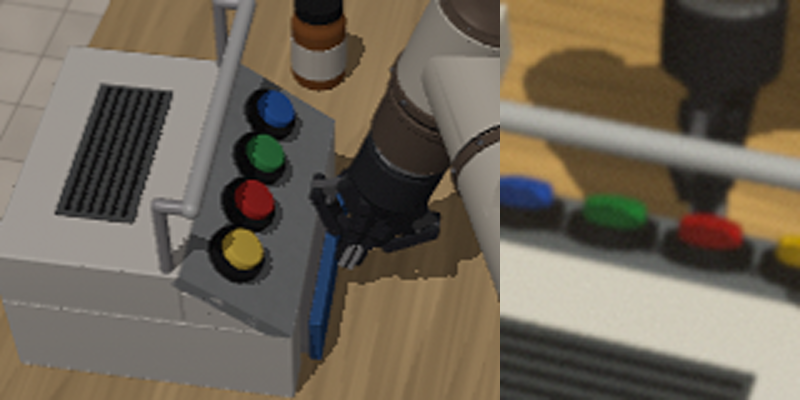

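The tray is nearly home, but the closed gripper's knuckle (about (318,185)) is close to the console's front edge. I'll back off and turn the tool 90° so the knuckles lie sideways, with the camera on the operator's side.

>>> carry_out:
  motion:
    - [0,0,0,0,15,-5,-1]
    - [0,0,0,0,40,-12,-1]
    - [0,0,0.18,0,40,-12,-1]
    - [0,0,0.36,0,40,-12,-1]
    - [0,0,0.54,0,40,-12,-1]

```text
clock: 15.6
position: [549.1, -25.5, 62.4]
ee_rot: [-0.513, 0.844, -0.069, 0.138]
contact_force: [-0.3, 0.6, 0.4]
gripper_width: 0.1
grasp_force: 0.0
```

>>> carry_out:
  motion:
    - [0,0,0.18,0,0,0,-1]
    - [0,0,0.36,0,0,0,-1]
    - [0,0,0.54,0,0,0,-1]
    - [0,0,0.72,0,0,0,-1]
    - [0,0,0.9,0,0,0,-1]

```text
clock: 16.23
position: [549.1, -25.5, 62.3]
ee_rot: [-0.095, 0.983, -0.003, 0.154]
contact_force: [-0.7, 0.1, -0.0]
gripper_width: -0.0
grasp_force: 0.0
```

Run:
```python
from h import *
c=np.load("con.npy")[:3];fx=np.array([np.cos(c[2]),np.sin(c[2]),0])
q=q_of(183.74,18)*R.from_rotvec([0,0,np.pi/2]);p=np.array([588,-23,57.])
rows([(p+fx*d,q) for d in(-40,0,10,20)])
```

```text
at [549.1 -25.5  62.3] clock 16.23 F [-0.7  0.1 -0. ] w -0.0 j [ 0.26  0.37 -0.75  0.35 -0.16 -1.98]
[0.0047, -0.004, 0.1263] [2.6, 0.2, 4.8]
[0.0047, -0.004, 0.1263] [-35.1, -4.6, 17.0]
[0.0047, -0.004, 0.1263] [-44.6, -5.8, 20.0]
[0.0047, -0.004, 0.1263] [-54.0, -7.0, 23.1]
```

>>> carry_out:
  motion:
    - [0,0,0.126,-10,-1,6,-1]
    - [0,0,0.126,-22,-3,12,-1]
    - [0,0,0.126,-33,-4,16,-1]
    - [0,0,0.126,-38,-5,18,-1]
    - [0,0,0.126,-42,-5.5,19,-1]

```text
clock: 16.85
position: [593.0, -23.1, 55.7]
ee_rot: [-0.035, 0.988, 0.006, 0.152]
contact_force: [-2.8, 0.4, 1.9]
gripper_width: 0.2
grasp_force: 1.4
```

>>> carry_out:
  motion:
    - [0,0,0,-2,0,0.5,-1]
    - [0,0,0,-4,0,1,-1]
    - [0,0,0,-5,0,1.5,-1]
    - [0,0,0,-6,0,2,-1]

```text
clock: 17.35
position: [596.6, -23.5, 54.6]
ee_rot: [-0.035, 0.988, 0.005, 0.149]
contact_force: [-9.6, 1.8, 6.8]
gripper_width: -0.4
grasp_force: 4.6
```

>>> carry_out:
  motion:
    - [0,0,0,-1.5,0,0.5,-1]
    - [0,0,0,-3,0,1,-1]
    - [0,0,0,-3,0,1,-1]

```text
clock: 17.73
position: [596.8, -24.1, 53.5]
ee_rot: [-0.034, 0.989, 0.005, 0.146]
contact_force: [-14.9, 1.5, 9.4]
gripper_width: -0.1
grasp_force: 6.9
```

Run:
```python
from h import *
rows([])
S=get_image("scene");D=get_image("side")
C=np.hstack([cv2.resize(D["color"][150:310,180:380],(750,600),interpolation=cv2.INTER_CUBIC)]);cv2.imwrite("pics/p4.png",C)
```

```text
at [596.8 -24.1  53.5] clock 17.73 F [-14.9   1.5   9.4] w -0.1 j [ 0.25  0.45 -0.58  0.21 -0.26 -1.95]
```

View pics/p4.png

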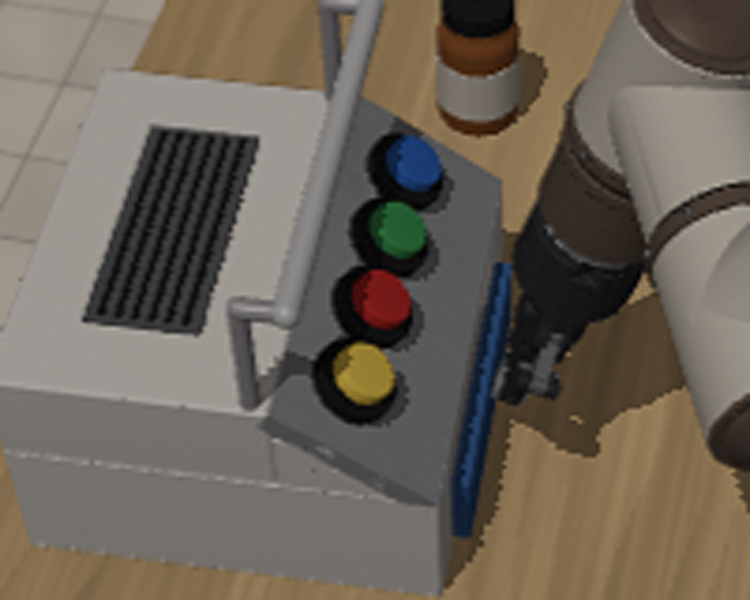

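The plate lies against the console front, and its position held at 596.8 while the force rose, so the tray is home. Next I'll back off and rise to the keys.

```bash
cat >> h.py <<'E'
c0=np.load("con.npy")[:3];fx=np.array([np.cos(c0[2]),np.sin(c0[2]),0])
nn=-np.sin(a)*fx+np.array([0,0,np.cos(a)]); sl=np.cos(a)*fx+np.array([0,0,np.sin(a)])
qk=q_of(180+np.degrees(c0[2]),35)*R.from_rotvec([0,0,np.pi/2])
E
python3 - <<'E'
from h import *
D=get_image("side")
for s in(0,3,6):print(s,proj(D,conpt(np.array([[-142-s,-90,66],[-142-s,90,66],[-130-s,90,66]]),c0)).round(1).tolist())
print("seen",180+512/3.75,150+265/3.75)
K=np.array([673,-45.5,154.5])
rows([((540,-28,56),q_of(183.74,18)*R.from_rotvec([0,0,np.pi/2])),((540,-28,270),qk),(K+nn*134,qk)])
E
```

```text
0 [[316.7, 218.9], [305.4, 278.4], [300.1, 277.7]]
3 [[317.9, 219.1], [306.7, 278.5], [301.4, 277.9]]
6 [[319.1, 219.2], [308.1, 278.7], [302.8, 278.0]]
seen 316.5333333333333 220.66666666666669
at [596.8 -24.1  53.5] clock 17.88 F [-13.5   2.1   9. ] w 0.2 j [ 0.25  0.45 -0.58  0.21 -0.26 -1.95]
[0.0005, -0.0199, 0.0038] [53.8, 0.0, -18.9]
[0.0011, -0.3166, 0.0037] [-8.3, -0.1, -223.7]
[0.0011, -0.3166, 0.0037] [-58.9, -26.4, -202.4]
```

>>> carry_out:
  motion:
    - [0,0,0,20,0,-6,-1]
    - [0,-0.02,0,54,0,-19,-1]
    - [0,-0.02,0,38,0,-70,-1]
    - [0,-0.05,0,20,0,-125,-1]
    - [0,-0.15,0,5,0,-175,-1]

```text
clock: 18.5
position: [547.8, -26.0, 224.8]
ee_rot: [-0.035, 0.973, 0.01, 0.23]
contact_force: [0.4, -0.3, -0.1]
gripper_width: -0.6
grasp_force: 0.0
```

Run:
```python
from h import *
K=np.array([673,-45.5,154.5])
rows([((540,-28,270),qk),(K+nn*134,qk)])
```

```text
at [547.8 -26.  224.8] clock 18.5 F [ 0.4 -0.3 -0.1] w -0.6 j [ 0.29  0.08 -0.62  0.24 -0.42 -1.98]
[0.0056, -0.147, 0.0045] [-13.2, -1.3, -44.0]
[0.0056, -0.147, 0.0045] [-59.4, -27.8, -14.5]
```

>>> carry_out:
  motion:
    - [0.003,-0.08,0.002,-6,0,-22,-1]
    - [0.006,-0.147,0.004,-13,-1,-40,-1]
    - [0.006,-0.147,0.004,-36,-14,-30,-1]
    - [0.006,-0.147,0.004,-59,-28,-15,-1]
    - [0.006,-0.147,0.004,-59,-28,-15,-1]

```text
clock: 19.12
position: [595.4, -51.8, 260.5]
ee_rot: [-0.031, 0.954, 0.009, 0.297]
contact_force: [0.1, 0.7, -0.3]
gripper_width: -0.5
grasp_force: 0.0
```

Run:
```python
from h import *
rows([])
W=get_image("wrist");np.save("w3.npy",W,allow_pickle=True)
K={'blue':[676.8,-101.7,154.5],'green':[673,-45.5,154.5],'red':[669.3,10.4,154.5],'yellow':[665.7,66.5,154.5]}
for k,P in K.items():
    u=proj(W,P)[0].astype(int);b=(max(u[0]-70,0),max(u[1]-70,0),u[0]+70,u[1]+70);
    try:print(k,u,*blob(W["color"],b,HUE[k]))
    except Exception as e:print(k,u,e)
```

```text
at [595.4 -51.8 260.5] clock 19.12 F [ 0.1  0.7 -0.3] w -0.5 j [ 0.22  0.1  -0.58  0.29 -0.31 -1.97]
blue [245 242] [245.56052061 241.8021692 ] 2305
green [329 241] [329.62452652 241.93655303] 2112
red [413 241] [414.1472103  241.62017167] 2330
yellow [496 242] [496.53197674 241.45307309] 2408
```

Keys seen from close by match the prediction to within 1 px. Now the blue key.

```bash
cat >> h.py <<'E'
K={'blue':[677.1,-101.4,154.5],'green':[673.3,-45.3,154.5],'red':[669.6,10.7,154.5],'yellow':[666,66.8,154.5]}
def kk(k,*d): rows([(np.array(K[k])+nn*(14+x),qk) for x in d])
E
python3 -c "
from h import *
kk('blue',60,25,3,-7)"
```

```text
at [594.1 -51.8 259.9] clock 19.18 F [-0.2 -0.1 -0. ] w 0.1 j [ 0.22  0.09 -0.58  0.29 -0.31 -1.97]
[-0.002, -0.0085, -0.0001] [-5.2, -54.8, 58.1]
[-0.002, -0.0085, -0.0001] [-5.5, -54.7, 93.1]
[-0.002, -0.0085, -0.0001] [-5.7, -54.7, 115.1]
[-0.002, -0.0085, -0.0001] [-5.8, -54.7, 125.1]
```

>>> carry_out:
  motion:
    - [-0.002,-0.008,0,-3,-28,10,-1]
    - [-0.002,-0.008,0,-5,-55,30,-1]
    - [-0.002,-0.008,0,-5,-55,58,-1]
    - [-0.002,-0.008,0,-5.5,-55,90,-1]
    - [-0.002,-0.008,0,-5.5,-55,93,-1]

```text
clock: 19.8
position: [653.0, -102.7, 184.0]
ee_rot: [-0.032, 0.954, 0.01, 0.298]
contact_force: [0.4, 0.3, -0.1]
gripper_width: -0.4
grasp_force: 0.0
```

```bash
python3 -c "
from h import *
kk('blue',25,3,-7)"
```

```text
at [ 653.  -102.7  184. ] clock 19.8 F [ 0.4  0.3 -0.1] w -0.4 j [ 0.09  0.3  -0.47  0.08 -0.2  -1.67]
[0.0004, -0.0054, 0.0008] [-2.9, -0.2, -1.0]
[0.0004, -0.0054, 0.0008] [-3.0, -0.2, 21.0]
[0.0004, -0.0054, 0.0008] [-3.1, -0.2, 31.0]
```

>>> carry_out:
  motion:
    - [0,0,0,-3,0,10,-1]
    - [0,0,0,-3,0,18,-1]
    - [0,0,0,-3,0,21,-1]
    - [0,0,0,-3,0,24,-1]

```text
clock: 20.3
position: [670.1, -101.6, 169.1]
ee_rot: [-0.032, 0.953, 0.01, 0.3]
contact_force: [-2.4, 0.8, 3.3]
gripper_width: -0.0
grasp_force: 1.9
```

```bash
python3 -c "
from h import *
kk('blue',0,-7)"
```

```text
at [ 670.1 -101.6  169.1] clock 20.3 F [-2.4  0.8  3.3] w -0.0 j [ 0.09  0.34 -0.46  0.1  -0.16 -1.69]
[0.0005, -0.0001, 0.0009] [2.7, -0.2, 1.9]
[0.0005, -0.0001, 0.0009] [2.7, -0.2, 8.9]
```

>>> carry_out:
  motion:
    - [0,0.05,0,2,0,2,-1]
    - [0,0.07,0,2,0,5,-1]
    - [0,0.07,0,2,0,8,-1]
    - [0,0.07,0,2,0,9,-1]
    - [0,0.07,0,2,0,9,-1]

```text
clock: 20.92
position: [671.2, -102.0, 166.6]
ee_rot: [-0.032, 0.963, 0.009, 0.268]
contact_force: [-32.8, 4.7, 35.0]
gripper_width: 0.4
grasp_force: 23.5
```

```bash
python3 -c "
from h import *
s=read_state();print(nn@s['contact_force']);kk('blue',0,-7)"
```

```text
47.29561308885884
at [ 671.2 -102.   166.6] clock 20.93 F [-32.8   4.7  35. ] w 0.4 j [ 0.09  0.36 -0.39  0.05 -0.28 -1.64]
[-0.0001, -0.0676, 0.0006] [2.1, 0.2, -0.6]
[-0.0001, -0.0676, 0.0006] [1.7, 0.2, 6.4]
```

>>> carry_out:
  motion:
    - [0,0,0,0,0,-8,-1]
    - [0,0,0,0,0,-20,-1]
    - [0,0,0,0,0,-40,-1]
    - [0,0,0,0,0,-45,-1]

```text
clock: 21.42
position: [650.7, -103.1, 200.2]
ee_rot: [-0.032, 0.963, 0.009, 0.268]
contact_force: [0.8, 0.0, 0.7]
gripper_width: 0.4
grasp_force: 0.0
```

```bash
sed -i 's/^qk=.*/qk=q_of(180+np.degrees(c0[2]),31)*R.from_rotvec([0,0,np.pi\/2])/' h.py
python3 - <<'E'
from h import *
W=get_image("wrist")
for k in K:
    u=proj(W,K[k])[0].astype(int)
    try:print(k,u,*blob(W["color"],(max(u[0]-60,0),max(u[1]-60,0),u[0]+60,u[1]+60),HUE[k]))
    except Exception as e:print(k,u,"-")
kk('blue',40);kk('yellow',45,25,5,0)
E
```

```text
blue [327 279] [327.86588475 274.16573177] 3922
green [445 278] [445.11983471 278.14921947] 4356
red [557 278] [557.43113772 277.23641606] 4509
yellow [660 277] [632.18072289 278.20080321] 747
at [ 650.6 -103.1  200.2] clock 21.48 F [-0.7 -1.   0.2] w 0.0 j [ 0.09  0.29 -0.39  0.04 -0.35 -1.63]
[0.0003, 0.0009, 0.0008] [4.5, -0.1, -1.0]
at [ 650.6 -103.1  200.2] clock 21.48 F [-0.7 -1.   0.2] w 0.0 j [ 0.09  0.29 -0.39  0.04 -0.35 -1.63]
[0.0003, 0.0009, 0.0008] [4.8, 168.5, -6.0]
[0.0003, 0.0009, 0.0008] [3.4, 168.5, 13.9]
[0.0003, 0.0009, 0.0008] [2.1, 168.5, 33.9]
[0.0003, 0.0009, 0.0008] [1.7, 168.5, 38.9]
```

>>> carry_out:
  motion:
    - [0,0,0,2,45,-6,-1]
    - [0,0,0,4,90,-6,-1]
    - [0,0,0,5,135,-6,-1]
    - [0,0,0,5,168,-6,-1]
    - [0,0,0,5,168,-6,-1]

```text
clock: 22.1
position: [631.4, 65.5, 200.0]
ee_rot: [-0.034, 0.963, 0.009, 0.266]
contact_force: [0.4, -1.3, 0.6]
gripper_width: -0.2
grasp_force: 0.0
```

```bash
python3 -c "
from h import *
kk('yellow',25,7,2,-1)"
```

```text
at [631.4  65.5 200. ] clock 22.1 F [ 0.4 -1.3  0.6] w -0.2 j [ 0.33  0.23 -0.7   0.86 -0.18 -2.65]
[0.001, -0.0032, 0.0047] [-3.6, -1.0, 17.9]
[0.001, -0.0032, 0.0047] [-4.9, -1.0, 35.9]
[0.001, -0.0032, 0.0047] [-5.3, -1.0, 40.9]
[0.001, -0.0032, 0.0047] [-5.5, -1.0, 43.9]
```

>>> carry_out:
  motion:
    - [0,0.04,0.005,-2,-1,8,-1]
    - [0,0.07,0.005,-4,-1,18,-1]
    - [0,0.07,0.005,-4,-1,26,-1]
    - [0,0.07,0.005,-4.5,-1,32,-1]
    - [0,0.07,0.005,-4.5,-1,32,-1]

```text
clock: 22.72
position: [651.6, 63.5, 174.7]
ee_rot: [-0.03, 0.972, 0.008, 0.232]
contact_force: [-0.3, 0.1, -0.4]
gripper_width: -0.3
grasp_force: 0.0
```

```bash
python3 -c "
from h import *
def t(): 
  s=read_state();tip=s['position']+14*R.from_quat(s['ee_rot']).apply([0,0,1]);d=tip-np.array(K['yellow']);print('n',d@nn,'slope',d@sl,'y',d[1],'F',s['contact_force']@nn)
t();kk('yellow',2)"
```

```text
n 11.046019508107257 slope -2.347546701201705 y -2.9367851742463884 F -0.14335184874297163
at [651.6  63.5 174.7] clock 22.73 F [-0.3  0.1 -0.4] w -0.3 j [ 0.38  0.31 -0.54  0.49 -0.3  -2.33]
[-0.0009, -0.0735, -0.0043] [-1.6, 2.4, 8.8]
```

>>> carry_out:
  motion:
    - [0,0,0,-2,2.5,4,-1]
    - [0,0,0,-3,2.5,7,-1]
    - [0,0,0,-3.5,2.5,10,-1]
    - [0,0,0,-4,2.5,12,-1]
    - [0,0,0,-4,2.5,12,-1]

```text
clock: 23.35
position: [660.0, 67.2, 168.0]
ee_rot: [-0.03, 0.972, 0.008, 0.232]
contact_force: [-11.7, 1.4, 10.3]
gripper_width: 0.0
grasp_force: 7.6
```

```bash
cat >> h.py <<'E'
def t(k): 
  s=read_state();tip=s['position']+14*R.from_quat(s['ee_rot']).apply([0,0,1]);d=tip-np.array(K[k]);print('n',d@nn,'slope',d@sl,'y',d[1],'F',s['contact_force']@nn,s['clock'],s['joints'].round(2))
E
python3 -c "
from h import *
t('yellow')"
```

```text
n 0.6476892431870994 slope 0.915551438763523 y 0.8174468040645451 F 15.06788303684913 23.35 [ 0.37  0.34 -0.54  0.52 -0.28 -2.35]
```

>>> carry_out:
  motion:
    - [0,0,0,0,0,1.5,-1]
    - [0,0,0,0,0,1.5,-1]

```text
clock: 23.6
position: [660.2, 67.2, 167.8]
ee_rot: [-0.03, 0.972, 0.008, 0.233]
contact_force: [-19.0, 2.2, 17.0]
gripper_width: 0.3
grasp_force: 12.2
```

```bash
python3 -c "
from h import *
t('yellow')"
```

```text
n 0.34074220772651215 slope 0.9892386113013611 y 0.8123118691073898 F 24.758122104916673 23.6 [ 0.37  0.34 -0.54  0.52 -0.28 -2.36]
```

>>> carry_out:
  motion:
    - [0,0,0,0,0,-8,-1]
    - [0,0,0,0,0,-20,-1]
    - [0,0,0,0,0,-40,-1]
    - [0,0,0,0,0,-48,-1]
    - [0,0,0,0,-30,-48,-1]

```text
clock: 24.22
position: [642.6, 37.3, 209.7]
ee_rot: [-0.031, 0.972, 0.009, 0.234]
contact_force: [0.2, -1.6, -0.5]
gripper_width: -0.0
grasp_force: 0.0
```

```bash
sed -i 's/,31)\*R/,28)*R/' h.py; python3 -c "
from h import *
t('yellow');kk('green',40,14)"
```

```text
n 45.830942700103 slope 8.985340418805167 y -29.095024275153264 F -0.5036030144586932 24.225 [ 0.35  0.26 -0.48  0.33 -0.4  -2.14]
at [642.6  37.3 209.7] clock 24.23 F [ 0.2 -1.6 -0.5] w -0.0 j [ 0.35  0.26 -0.48  0.33 -0.4  -2.14]
[0.0021, -0.0165, -0.0015] [9.9, -84.4, 7.0]
[0.0021, -0.0165, -0.0015] [6.3, -84.5, 32.7]
```

>>> carry_out:
  motion:
    - [0,-0.016,0,3,-40,0,-1]
    - [0,-0.016,0,8,-84,5,-1]
    - [0,-0.016,0,8,-84,7,-1]
    - [0,-0.016,0,6,-84,20,-1]
    - [0,-0.016,0,4.5,-84,32,-1]

```text
clock: 24.85
position: [658.2, -46.1, 176.8]
ee_rot: [-0.03, 0.97, 0.009, 0.24]
contact_force: [-0.8, -0.6, 0.3]
gripper_width: 0.2
grasp_force: 0.0
```

```bash
python3 -c "
from h import *
t('green')"
```

```text
n 13.046531420684506 slope -1.3146412785993928 y -0.376300433245369 F 0.7370949156338868 24.85 [ 0.2   0.32 -0.44  0.19 -0.34 -1.87]
```

>>> carry_out:
  motion:
    - [0,0,0,-1.5,0,5,-1]
    - [0,0,0,-2.5,0,9,-1]
    - [0,0,0,-3,0,12,-1]
    - [0,0,0,-3,0,14.5,-1]
    - [0,0,0,-3,0,14.5,-1]

```text
clock: 25.48
position: [666.1, -46.1, 167.1]
ee_rot: [-0.03, 0.97, 0.009, 0.24]
contact_force: [-8.5, 3.3, 6.9]
gripper_width: -0.1
grasp_force: 5.2
```

```bash
python3 -c "
from h import *
t('green')"
```

```text
n 0.5745528972142133 slope -0.47140132277860464 y -0.36817343614405473 F 10.418455074979505 25.475 [ 0.19  0.35 -0.43  0.19 -0.32 -1.87]
```

>>> carry_out:
  motion:
    - [0,0,0,0,0,2,-1]
    - [0,0,0,0,0,2.5,-1]
    - [0,0,0,0,0,2.5,-1]

```text
clock: 25.85
position: [666.4, -46.2, 166.7]
ee_rot: [-0.03, 0.97, 0.008, 0.24]
contact_force: [-19.6, 4.8, 16.8]
gripper_width: -0.1
grasp_force: 12.6
```

>>> carry_out:
  motion:
    - [0,0,0,0,0,-8,-1]
    - [0,0,0,0,0,-20,-1]
    - [0,0,0,5,0,-50,-1]
    - [0,0,0,30,0,-90,-1]
    - [0,0,0,60,0,-120,-1]

```text
clock: 26.48
position: [559.7, -53.1, 244.5]
ee_rot: [-0.03, 0.97, 0.009, 0.242]
contact_force: [0.7, -0.0, 0.1]
gripper_width: 0.1
grasp_force: 0.0
```

>>> carry_out:
  motion:
    - [0,0,0,0,0,0,-1]
    - [0,0,0,0,0,0,-1]
    - [0,0,0,0,0,0,-1]

```text
clock: 26.85
position: [560.4, -53.1, 241.9]
ee_rot: [-0.03, 0.97, 0.008, 0.24]
contact_force: [0.8, -0.3, 0.9]
gripper_width: 0.2
grasp_force: 0.0
```

Run:
```python
from h import *
t('green')
W=get_image("wrist");D=get_image("side")
for k in K:
    for n,g,r in(("w",W,60),("d",D,14)):
        u=proj(g,K[k])[0].astype(int)
        try:print(k,n,u,*blob(g["color"],(max(u[0]-r,0),max(u[1]-r,0),u[0]+r,u[1]+r),HUE[k]))
        except Exception as e:print(k,n,u,"-")
# blue plate of tray in side view: hue mask along mid rows
print(proj(D,conpt(np.array([[-142,-60,66],[-142,60,66.]]),c0)).round(1))
h=cv2.cvtColor(D["color"],cv2.COLOR_BGR2HSV);m=(abs(h[...,0].astype(int)-112)<10)&(h[...,1]>120)
for r in range(225,280,10):
    x=np.where(m[r,290:380])[0]+290;print(r,x.min() if len(x) else None,x.max() if len(x) else None)
```

```text
n 122.65290538636744 slope -44.33520872742854 y -7.328933566068322 F 0.3494008785534529 26.85 [ 0.23  0.09 -0.56  0.17 -0.45 -1.88]
blue w [248 318] [248.5370892  318.74976526] 2130
blue d [290 192] [289.87654321 193.13580247] 162
green w [328 318] [348.77777778 307.66666667] 9
green d [285 210] [285.64814815 210.85185185] 162
red w [408 317] [407.90732159 317.85264133] 2158
red d [281 228] [281.40740741 229.34391534] 189
yellow w [486 316] [486.14056777 316.42124542] 2184
yellow d [276 248] [276.53773585 249.16509434] 212
[[314.9 228.1]
 [307.4 267.7]]
225 312 315
235 309 315
245 308 313
255 305 311
265 303 309
275 301 307
```

Keys are all up, the tray front edge sits at its home position in the side view, and the robot is clear. I'll hand it in.

```bash
python3 -c "
from bench import *
print(job_done())"
```

```text
the job is handed in; nothing more can be done
None
```

I handed the job in at about 27 s. The rack is in the tray, the tray is pushed home, and blue, yellow and green were pressed in that order, each judged fully down by force. The red key was not touched, and the robot is clear. The one doubt is the blue press, which reached about 47 N at the fingertips; the 40 N limit is stated for the arm and gripper body.

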